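# Put the dried breakfast boards away in the graded stand

### The job

The washed breakfast boards are dry: move all four from the wire drainer into the wooden board stand, the longest board into the longest slot and so on down to the shortest board in the shortest slot. Each must stand upright on the floor of its own slot, between that slot's end stops. Leave the salt shaker, the flat tin and the jam jar where they stand.

Things in the scene. Friction and masses are not known exactly. Their poses are not given: they have to be found in the camera images.
- board_1: the longest wooden breakfast board, 165 long x 12 thick x 112 mm high, standing on its long edge; upper corners rounded at 14 mm, a steel eyelet in one upper corner; about 0.16 kg. Origin: middle of its lower edge face; x along its length, y across its thickness, z up to its top edge. Best pinched across its thickness at the middle of the top edge.
- board_2: the second longest wooden breakfast board, 145 long x 12 thick x 104 mm high, standing on its long edge; upper corners rounded at 14 mm, a steel eyelet in one upper corner; about 0.13 kg. Origin: middle of its lower edge face; x along its length, y across its thickness, z up to its top edge. Best pinched across its thickness at the middle of the top edge.
- board_3: the third longest wooden breakfast board, 125 long x 12 thick x 96 mm high, standing on its long edge; upper corners rounded at 14 mm, a steel eyelet in one upper corner; about 0.10 kg. Origin: middle of its lower edge face; x along its length, y across its thickness, z up to its top edge. Best pinched across its thickness at the middle of the top edge.
- board_4: the shortest wooden breakfast board, 105 long x 12 thick x 88 mm high, standing on its long edge; upper corners rounded at 14 mm, a steel eyelet in one upper corner; about 0.08 kg. Origin: middle of its lower edge face; x along its length, y across its thickness, z up to its top edge. Best pinched across its thickness at the middle of the top edge.
- drainer: fixed wire drainer, 230 (y, the row) x 135 mm, origin under its centre on the worktop. Four equal slots at y = +87, +29, -29, -87 mm hold the boards at the start, in any order, their length along the drainer's x. They stand on rails 20 mm above the worktop, between wire hoops that reach 73 mm above it; about 46 mm is free between neighbouring boards.
- stand: fixed wooden stand, origin under its centre on the worktop, row along y. Slots at y = +87, +29, -29, -87 mm, clear lengths between end stops 185, 165, 145, 125 mm along x, centred on x = 0. Slot floor 22 mm above the worktop, end stops 11 mm higher. Two combs at x = +-32 mm hold boards upright: slots 17 mm wide, widening to 32 at the teeth tops, 72 mm above the worktop.
- salt_shaker: glass salt shaker, 44 mm across, 90 mm high, stands between the two racks; origin at the centre of its base. Bystander.
- fish_tin: flat round food tin, 86 mm across, 40 mm high, at the left; origin at the centre of its base. Bystander.
- jam_jar: glass jam jar with white lid, 68 mm across, 84 mm high, at the right; origin at the centre of its base. Bystander.
- microwave_front (a point): point on the worktop at the front of the fixed microwave oven, under the middle of its front (at its door handle's outermost depth): the oven is 507 mm wide along world y, 305 mm high and fills the space behind (+x of) this point. Do not swing a carried board into it.

How it is judged:
At the end, for the whole second after the job is handed in: Every board stands in its own slot of the stand (longest in longest, and so on): lower edge on the slot floor (within 6 mm in height), within 15 mm of the slot's middle along it and 9 mm across it, upright and in line with the slot within 0.22 rad, released and at rest (x of board_1 in the frame of stand between -0.015 and 0.015 m and y of board_1 in the frame of stand between 0.078 and 0.096 m and z of board_1 in the frame of stand between 0.016 and 0.027 m and angle between each of board_1, board_2, board_3, board_4's own z axis and vertical below 0.22 rad and angle between the y axis of each of board_1, board_2, board_3, board_4 and the y axis of stand, either way round below 0.22 rad and linear speed of each of board_1, board_2, board_3, board_4 below 0.02 m/s and contact force between each of board_1, board_2, board_3, board_4 and the fingers below 0.1 N and x of board_2 in the frame of stand between -0.015 and 0.015 m and y of board_2 in the frame of stand between 0.02 and 0.038 m and z of board_2 in the frame of stand between 0.016 and 0.027 m and x of board_3 in the frame of stand between -0.015 and 0.015 m and y of board_3 in the frame of stand between -0.038 and -0.02 m and z of board_3 in the frame of stand between 0.016 and 0.027 m and x of board_4 in the frame of stand between -0.015 and 0.015 m and y of board_4 in the frame of stand between -0.096 and -0.078 m and z of board_4 in the frame of stand between 0.016 and 0.027 m); the robot touches nothing.
It fails at once if the salt shaker is pushed more than 25 mm or knocked over (distance of salt_shaker from where it was at the start of the episode above 0.025 m or angle between salt_shaker's own z axis and vertical above 0.4 rad).
It fails at once if the fish tin is pushed more than 25 mm or knocked over (distance of fish_tin from where it was at the start of the episode above 0.025 m or angle between fish_tin's own z axis and vertical above 0.4 rad).
It fails at once if the jam jar is pushed more than 25 mm or knocked over (distance of jam_jar from where it was at the start of the episode above 0.025 m or angle between jam_jar's own z axis and vertical above 0.4 rad).
It also fails if it takes over 112 s, if anything falls off the work surface, if the arm or the gripper's body presses on something with over 40 N, if the wrist force passes 120 N, or if a joint passes its speed limit or range.

### The arm

A 6-joint arm with a two-finger parallel gripper is mounted at the origin on a cart in front of the work surface, level with it; the furniture and walls round the work are solid. World frame = base frame: x ahead of the robot, y to its left, z up, the work surface at z = 0. Lengths are in m, angles in rad, forces in N, time in s.
With the tool pointing down it reaches from about 0.25 to 0.775 m from the base axis. Payload 4 kg.
Tool frame: the origin (TCP) lies on the centre line of the jaws, within the pads' length; the fingertips stand 8 mm ahead of it and the grasp point (between the pads) lies 11 mm behind it; z points along the fingers, y is the line along which they close (so a half turn about z gives the same grasp; the last joint's range is limited). The gripper opens to 85 mm and grips with 20 to 120 N. Pads are 22 mm wide; open, the fingers measure 114 mm over their backs; the gripper's body (76 mm by 85 mm) begins 54 mm behind the grasp point. The pads swing forward as they close: fully open they stand 13 mm farther back than shut.
Start: joints at [-1.243, 0.087, 1.371, -0, 1.684, -0.103], TCP at [0.23, -0.5, 0.239] pointing down, gripper open.
Joint ranges: [-3.1, 3.1], [-0.76, 2.03], [0.27, 2.55], [-1.08, 4.22], [0.17, 2.65], [-2.57, 2.57]. Speed limits (rad/s): [2.79, 2.79, 3.14, 3.14, 3.14, 3.14].

### API

Orientations are given as a rotation vector (axis times angle).
In Python, from station import manip, eyes gives the robot as it stands.
- The arm moves only by the tool carry_out, never from a script. Its argument "commands" is text: rows parted by semicolons, each of 7 numbers parted by spaces: the finger opening in mm, from 0 to 85.4, then the shift along the world's x, y, z in mm, then the turn, a rotation vector about the world's x, y, z in units of 5 degrees (1.0 is 5 degrees). A call has exactly 5 rows; each row is the pose to reach, as a shift and turn from the pose commanded when the call began; what a row does not reach only later rows make up. A row lasts 1/10 s, in which the tool goes at most 50 mm and 8.59 degrees, less where a joint would pass 70% of its speed; a pose out of reach is approached as far as the arm can. A call with a gripper value outside its range is refused whole. The fingers move at their own pace and stop on an object; "newtons" is the grip in N (left out, the last holds). Time passes only in rows, so rows that repeat a pose let the fingers close, or fill a call up. It gives the time, the measured TCP pose, the force, the opening and the grip force at its end, in the units of the state.
- manip.state(): the state, without advancing time (a new reading comes with each control period).
- eyes.grab_frame(name): name is "scene" or "top"; returns the picture (480x640x3 uint8, red, green, blue); there is no depth.
- eyes.camera_params(name): a dict with "vfov" (degrees; the focal length in pixels is half the picture's height over the tangent of half this angle, whatever the lens; pixels are square), "cx", "cy" (the principal point, pixels), "distortion" ([k1, k2, p1, p2, k3] as OpenCV has them; the pictures are not rectified), "rvec" (rotation vector, rad) and "tvec" (3), from world to camera coordinates, as OpenCV has them. Camera axes: x right, y down, z forward; pixel columns grow to the right and rows downward; lengths in m; the calibration is good to about 2 mm. A picture is of the moment at which its call begins. camera_params takes no time and is no camera call.
- manip.finish_job(): hands the job in; it is judged then, once.
The state is a dict: "t": time; "joint_positions": joint angles; "joint_vel": joint speeds; "joint_torque": joint torques, N m; "eef_pos": TCP position; "eef_rot": TCP orientation; "contact_force": force on the tool from outside, world axes, zero at the start; "ft_torque": the same for the moment, N m; "opening": opening from 0.0 (shut) to 1.0 (fully open); "gripper_force": force on a finger pad.
Only numpy, scipy, OpenCV 4.12 (cv2) and the standard library are available. Lean on these libraries where they do the work, as an engineer would, in place of code of your own. Each camera call takes 0.05 s, during which the arm holds its last target. There are 200 camera calls.

## Working session

There is one attempt and no reset: what is moved stays moved. The work goes in short steps, Python scripts to look and compute and a tool call to move; the robot and the scene stay as the last step left them, time stands still between calls to the robot, and variables do not carry over. Pictures are saved under pics/ and viewed, at most 14 in all, crops included, and the job is handed in when it is done.

Besides the shell and the picture viewer there is one more tool, called after ">>>" in YAML: its name, and indented under it one key for each argument. carry_out: Moves the arm, as the interface text tells. Its arguments: {"type":"object","properties":{"commands":{"type":"string"},"newtons":{"type":"number"}},"required":["commands"]}

```bash
mkdir -p pics; ls
python3 - <<'E'
from station import manip, eyes
import cv2
for n in("scene","top"):
    cv2.imwrite(f"pics/{n}0.png",eyes.grab_frame(n)[...,::-1]); print(eyes.camera_params(n))
s=manip.state(); print(s)
E
```

```text
pics
{'vfov': 47.737794751796024, 'cx': 324.19227135609043, 'cy': 241.13092992592382, 'distortion': array([-0.13340455,  0.        ,  0.        ,  0.        ,  0.        ]), 'rvec': array([ 1.89451169, -0.93148571,  0.53213479]), 'tvec': array([-0.2739076 ,  0.2595152 ,  1.11356461])}
{'vfov': 57.57086986072607, 'cx': 317.5980627476639, 'cy': 232.47433198193679, 'distortion': array([-0.07101746,  0.        ,  0.        ,  0.        ,  0.        ]), 'rvec': array([ 2.14207452, -2.10792149,  0.20946114]), 'tvec': array([0.00534413, 0.53533831, 1.27967969])}
{'t': 0.1, 'joint_positions': array([-1.24309954e+00,  8.79095995e-02,  1.37211749e+00,  1.36905777e-05,
        1.68361200e+00, -1.03137671e-01]), 'joint_vel': array([ 0.00070644, -0.00201909, -0.00224785,  0.00040468,  0.00021665,
        0.00058811]), 'joint_torque': array([ 2.34570354e-03, -3.53015757e+01, -3.14219356e+01, -1.10151113e-04,
        7.91058876e-03,  2.94665404e-05]), 'eef_pos': array([ 0.22953577, -0.49933315,  0.2382333 ]), 'eef_rot': array([-3.06699338e+00, -6.71098576e-01,  3.38712879e-04]), 'contact_force': array([-0.21991281, -0.02941659, -0.50672772]), 'ft_torque': array([-0.04355747, -0.0433813 , -0.00865654]), 'gripper_force': 0.0, 'opening': 0.9990068346852197}
```

View pics/top0.png

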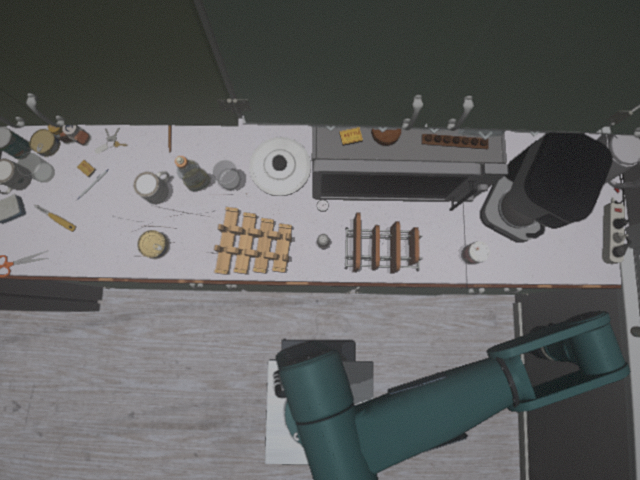

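View pics/scene0.png

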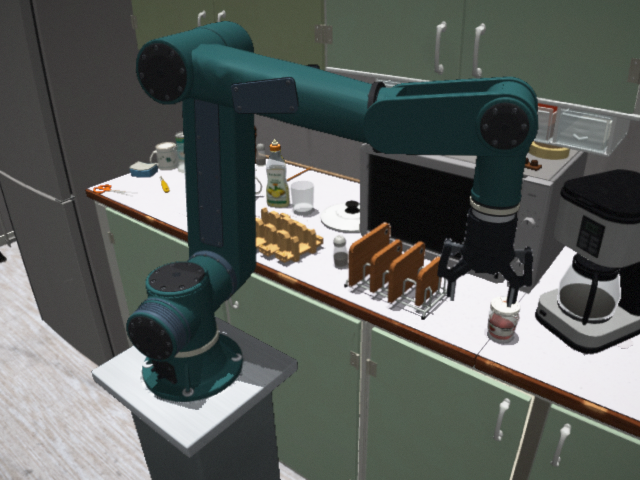

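The top view shows the stand at cols 217–292, rows 207–275, the salt shaker at (323,241), and the drainer boards at cols 357, 377, 396 and 417. The scene view shows the longest board leftmost and the arm clear of everything. Next I'll zoom in and measure.

```bash
cat > h.py <<'E'
import numpy as np, cv2
from station import manip, eyes
def cam(n):
    p=eyes.camera_params(n); f=240/np.tan(np.radians(p["vfov"])/2)
    K=np.array([[f,0,p["cx"]],[0,f,p["cy"]],[0,0,1]]); return K,np.array(p["distortion"]),np.array(p["rvec"]),np.array(p["tvec"])
def ray(n,uv,z):
    "pixels -> world points on the plane at height z"
    K,D,r,t=cam(n); R=cv2.Rodrigues(r)[0]
    q=cv2.undistortPoints(np.array(uv,float).reshape(-1,1,2),K,D).reshape(-1,2)
    d=np.c_[q,np.ones(len(q))]@R; c=-R.T@t
    return c+d*((z-c[2])/d[:,2])[:,None]
def proj(n,P):
    K,D,r,t=cam(n); return cv2.projectPoints(np.array(P,float).reshape(-1,1,3),r,t,K,D)[0].reshape(-1,2)
E
python3 - <<'E'
from h import *
im=cv2.imread("pics/top0.png")
c=im[195:285,205:435]; cv2.imwrite("pics/c1.png",cv2.resize(c,None,fx=3.4,fy=3.4,interpolation=cv2.INTER_CUBIC))
s=cv2.imread("pics/scene0.png")[190:345,240:530]; cv2.imwrite("pics/c2.png",cv2.resize(s,None,fx=2.7,fy=2.7,interpolation=cv2.INTER_CUBIC))
hsv=cv2.cvtColor(im,cv2.COLOR_BGR2HSV)
for u,v in((357,240),(377,245),(396,245),(417,245),(231,225),(250,250)): print(u,v,hsv[v,u])
m=cv2.inRange(hsv,(5,110,50),(18,255,200)); m[:,:340]=0;m[:,430:]=0;m[:205]=0;m[276:]=0
for k in cv2.findContours(m,0,1)[0]:
    if cv2.contourArea(k)>40: print(cv2.minAreaRect(k),cv2.boundingRect(k))
print(cam("top")[0][0,0], [ray("top",[[320,240],[320,140],[420,240]],0.1).round(3)])
E
```

```text
357 240 [ 12 113 131]
377 245 [ 13 116 132]
396 245 [ 12  94 103]
417 245 [ 11 105 133]
231 225 [ 16  90 168]
250 250 [ 16  95 172]
436.82137706457854 [array([[ 0.503,  0.007,  0.1  ],
       [ 0.815,  0.011,  0.1  ],
       [ 0.508, -0.287,  0.1  ]])]
```

View pics/c1.png

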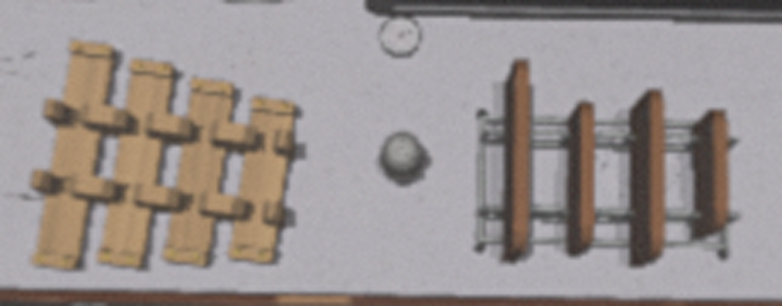

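View pics/c2.png

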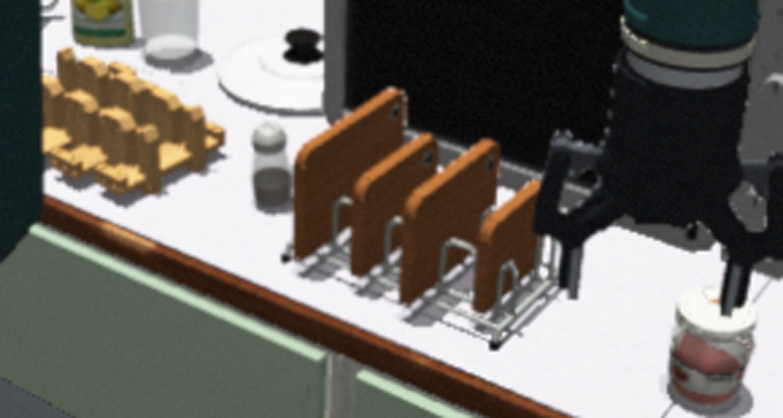

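The crops show the drainer order from +y is board_1, board_3, board_2, board_4. The stand is yawed about 10° clockwise, with slab centres in crop 1 at roughly (75,155), (137,163), (199,171) and (263,179). Next come the numbers.

Run:
```python
from h import *
K,D,r,t=cam("top");print("cam",(-cv2.Rodrigues(r)[0].T@t).round(3))
im=cv2.imread("pics/top0.png"); hsv=cv2.cvtColor(im,cv2.COLOR_BGR2HSV)
m=cv2.inRange(hsv,(4,75,30),(20,255,220)); 
b=m.copy(); b[:,:345]=0;b[:,425:]=0;b[:208]=0;b[276:]=0
H={0:.112,1:.096,2:.104,3:.088}
ks=sorted([k for k in cv2.findContours(b,0,1)[0] if cv2.contourArea(k)>40],key=lambda k:k[:,0,0].mean())
for i,k in enumerate(ks):
    v0,v1=k[:,0,1].min(),k[:,0,1].max(); rows=np.arange(v0+7,v1-6)
    xs=[np.nonzero(b[v,345:425]*0+ (cv2.drawContours(b*0,[k],-1,1,-1)[v,345:425]))[0] for v in rows]
    R=np.array([x.max()+345.5 for x in xs]); L=np.array([x.min()+344.5 for x in xs])
    zt=.02+H[i]
    P=ray("top",np.c_[R,rows],zt); Q=ray("top",np.c_[L,rows],.02)
    pr=np.polyfit(P[:,0],P[:,1],1); ql=np.polyfit(Q[:,0],Q[:,1],1)
    um=np.polyval(np.polyfit(rows,(R),1),[v0,v1])-2
    E=ray("top",[[um[0],v0-.5],[um[1],v1+.5]],zt-.014)[:,0]
    xc=E.mean()
    print(i,"width px",R.mean()-L.mean(),"x ends",E.round(3),"len",(E[0]-E[1]).round(3),"xc",xc.round(3),"y(top right edge)",np.polyval(pr,xc).round(4),"slope",pr[0].round(3),"y(bottom left)",np.polyval(ql,xc).round(4),ql[0].round(3))
# stand slabs, hand corners in the crop: TL TR BL BR
C=np.array([[[70,42],[118,46],[32,265],[80,268]],[[130,60],[175,63],[97,262],[145,268]],[[190,78],[235,82],[162,258],[210,266]],[[250,97],[298,100],[228,255],[278,264]]],float)
uv=C.reshape(-1,2)/3.4+[205,195]-.35
P=ray("top",uv,.033).reshape(4,4,3)
for q in P:
    a=(q[0]+q[1]-q[2]-q[3])/2; print("slab",q.mean(0).round(4),"len",np.hypot(*a[:2]).round(3),"yaw",np.degrees(np.arctan2(a[1],a[0])).round(1))
mm=P.mean(1); d=mm[0]-mm[3]; print("row dir yaw",np.degrees(np.arctan2(-d[0],d[1])),"len",np.hypot(*d[:2]),"centre",mm.mean(0))
```

```text
cam [0.284 0.021 1.358]
0 width px 4.380952380952408 x ends [0.584 0.42 ] len 0.164 xc 0.502 y(top right edge) -0.1066 slope -0.032 y(bottom left) -0.1045 -0.001
1 width px 3.888888888888914 x ends [0.549 0.428] len 0.121 xc 0.489 y(top right edge) -0.1631 slope -0.016 y(bottom left) -0.1648 -0.031
2 width px 4.0 x ends [0.561 0.419] len 0.141 xc 0.49 y(top right edge) -0.2214 slope -0.019 y(bottom left) -0.229 -0.018
3 width px 3.8500000000000227 x ends [0.547 0.445] len 0.102 xc 0.496 y(top right edge) -0.2796 slope -0.013 y(bottom left) -0.2886 -0.005
slab [0.5107 0.2934 0.033 ] len 0.207 yaw -6.5
slab [0.5041 0.237  0.033 ] len 0.188 yaw -6.1
slab [0.4977 0.1801 0.033 ] len 0.168 yaw -6.0
slab [0.4912 0.1218 0.033 ] len 0.148 yaw -5.6
row dir yaw -6.478687097522212 len 0.17273542831896582 centre [0.50094072 0.20808388 0.033     ]
```

Run:
```python
from h import *
im=cv2.imread("pics/top0.png"); hsv=cv2.cvtColor(im,cv2.COLOR_BGR2HSV)
for u0,v in ((350,240),(371,248),(390,225),(390,245),(410,243)):
    print(u0,v,[tuple(map(int,x)) for x in hsv[v,u0:u0+14]])
# predicted columns if board centre y = yc: top-right, top-left, bottom-left edges
for x,yc,z in ((.5,-.1066,.132),(.49,-.2214,.124)):
    print(proj("top",[[x,yc-.006,z],[x,yc+.006,z],[x,yc+.006,.02],[x,yc-.006,.02]])[:,0].round(1))
```

```text
350 240 [(143, 7, 152), (140, 10, 157), (143, 7, 146), (174, 13, 95), (8, 33, 62), (11, 63, 77), (10, 95, 113), (12, 113, 131), (11, 110, 137), (11, 104, 132), (12, 66, 119), (162, 10, 123), (130, 9, 169), (126, 7, 182)]
371 248 [(173, 9, 114), (0, 27, 76), (8, 43, 65), (4, 31, 65), (10, 70, 84), (12, 109, 126), (12, 115, 135), (12, 115, 133), (9, 65, 142), (145, 9, 171), (120, 9, 179), (140, 8, 181), (130, 8, 183), (140, 8, 181)]
390 225 [(143, 6, 171), (160, 5, 141), (4, 19, 92), (15, 52, 59), (12, 61, 63), (8, 60, 76), (11, 101, 101), (11, 105, 129), (11, 114, 130), (11, 88, 136), (8, 31, 155), (145, 9, 172), (135, 9, 175), (144, 7, 179)]
390 245 [(0, 11, 93), (3, 43, 65), (3, 45, 62), (5, 41, 68), (11, 41, 68), (11, 60, 72), (12, 94, 103), (11, 106, 130), (12, 109, 131), (12, 102, 135), (8, 44, 151), (155, 9, 171), (141, 10, 176), (144, 7, 172)]
410 243 [(11, 55, 65), (6, 38, 68), (10, 44, 69), (9, 38, 67), (14, 65, 78), (10, 96, 109), (11, 110, 128), (12, 109, 131), (12, 74, 135), (5, 21, 156), (135, 9, 176), (130, 9, 180), (135, 6, 178), (138, 7, 179)]
[362.  357.8 354.2 358.1]
[401.6 397.4 391.1 395. ]
```

The bright strip is each board's top face, so the centres are x≈.502/.489/.490/.496 and y≈−.1005/−.158/−.2155/−.2735 for boards 1, 3, 2 and 4. The drainer is yawed about −1.2° and its lengths and 58 mm pitch agree. The stand centre is about (.502,.208) with yaw −6.4°. I'll move to above board_1.

>>> carry_out:
  commands: "46 27 40 0 0 0 -1; 46 54 80 0 0 0 -2; 46 81 120 0 0 0 -3; 46 108 160 0 0 0 -4; 46 135 200 0 0 0 -5.2"
  newtons: 40

```text
t: 0.6
eef_pos: [0.3652, -0.2979, 0.2388]
eef_rot: [-3.141, 0.043, 0.001]
contact_force: [1.2, -0.2, -0.6]
opening: 0.538
gripper_force: 0.0
```

>>> carry_out:
  commands: "46 27 40 0 0 0 0; 46 54 80 0 0 0 0; 46 81 120 0 0 0 0; 46 108 160 0 0 0 0; 46 137 199 0 0 0 0"

```text
t: 1.1
eef_pos: [0.5021, -0.0988, 0.239]
eef_rot: [3.141, -0.036, -0.001]
contact_force: [0.1, -0.8, -0.5]
opening: 0.539
gripper_force: 0.0
```

>>> carry_out:
  commands: "46 0 -1 -25 0 0 0; 46 0 -2 -50 0 0 0; 46 0 -2 -75 0 0 0; 46 0 -2 -85 0 0 0; 46 0 -2 -85 0 0 0"

```text
t: 1.6
eef_pos: [0.5004, -0.1024, 0.1521]
eef_rot: [-3.14, 0.036, 0.007]
contact_force: [0.3, 1.1, -0.1]
opening: 0.539
gripper_force: 0.0
```

```bash
cat > crop.py <<'E'
import sys
from h import *
n=sys.argv[1]; o=[]
for c,(u0,u1,v0,v1) in (("scene",tuple(map(int,sys.argv[2].split(',')))),("top",tuple(map(int,sys.argv[3].split(','))))):
    f=eyes.grab_frame(c)[v0:v1,u0:u1,::-1]; o.append(cv2.resize(f,(390,560*1 if 0 else int(390*f.shape[0]/f.shape[1])),interpolation=cv2.INTER_CUBIC))
h=max(x.shape[0] for x in o); o=[cv2.copyMakeBorder(x,0,h-x.shape[0],0,10,0) for x in o]
cv2.imwrite(f"pics/{n}.png",np.hstack(o))
E
python3 crop.py a1 330,450,180,320 330,440,190,290; python3 -c "
from h import *
print(manip.state()['eef_pos'])"
```

```text
[ 0.50204866 -0.10305174  0.15518916]
```

View pics/a1.png

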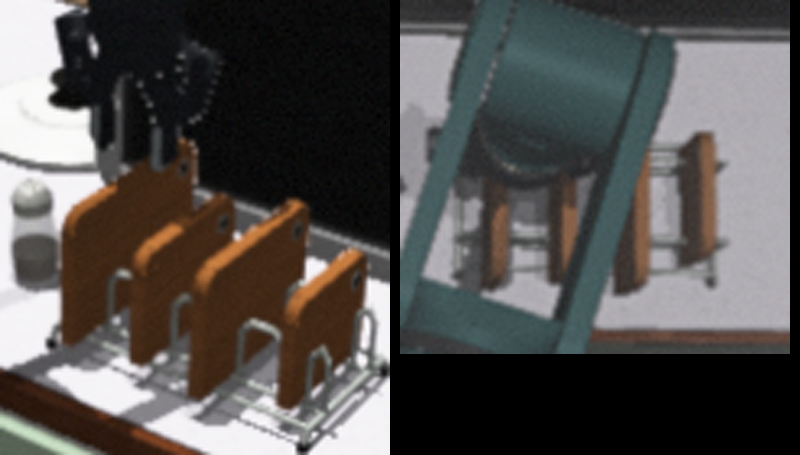

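The crop shows the fingers straddling board_1's top edge, with its near lower corner at crop (65,345), i.e. scene pixel (350,286). I'll check that against the estimate.

Run:
```python
from h import *
for n,x,y,z in (("b1",.42,-.0995,.132),("b3",.427,-.157,.116),("b2",.418,-.2145,.124),("b4",.444,-.2725,.108)):
    p=proj("scene",[[x,y+.006,.02],[x,y-.006,.02],[x,y+.006,z-.014]]); print(n,((p-[330,180])*3.25+1.1).round(0).tolist())
```

```text
b1 [[60.0, 341.0], [73.0, 346.0], [60.0, 228.0]]
b3 [[128.0, 362.0], [141.0, 367.0], [130.0, 267.0]]
b2 [[186.0, 393.0], [200.0, 399.0], [191.0, 287.0]]
b4 [[274.0, 404.0], [288.0, 410.0], [281.0, 317.0]]
```

>>> carry_out:
  commands: "46 0 0 -21 0 0 0; 46 0 0 -41 0 0 0; 46 0 0 -41 0 0 0; 0 0 0 -41 0 0 0; 0 0 0 -41 0 0 0"

```text
t: 2.2
eef_pos: [0.5029, -0.1033, 0.1155]
eef_rot: [3.14, -0.036, 0.006]
contact_force: [-0.0, 0.8, 0.9]
opening: 0.208
gripper_force: 0.0
```

>>> carry_out:
  commands: "0 0 0 0 0 0 0; 0 0 0 0 0 0 0; 0 0 0 10 0 0 0; 0 0 0 25 0 0 0; 0 0 0 40 0 0 0"

```text
t: 2.7
eef_pos: [0.501, -0.1026, 0.1533]
eef_rot: [-3.141, 0.036, 0.003]
contact_force: [0.3, -0.3, -1.9]
opening: 0.134
gripper_force: 42.3
```

>>> carry_out:
  commands: "0 0 0 45 0 0 0; 0 0 0 88 0 0 0; 0 2 46 90 0 0 0; 0 4 92 90 0 0 -0.3; 0 6 138 90 0 0 -0.6"

```text
t: 3.2
eef_pos: [0.5074, 0.0363, 0.2439]
eef_rot: [3.139, -0.123, 0.0]
contact_force: [0.7, -0.2, -2.4]
opening: 0.131
gripper_force: 42.3
```

>>> carry_out:
  commands: "0 1 46 0 0 0 -0.2; 0 2 92 0 0 0 -0.4; 0 3 138 0 0 0 -0.45; 0 4 184 0 0 0 -0.45; 0 4 220 0 0 0 -0.45"

```text
t: 3.7
eef_pos: [0.5108, 0.2577, 0.2429]
eef_rot: [3.136, -0.177, -0.002]
contact_force: [0.6, -0.6, -2.3]
opening: 0.13
gripper_force: 42.3
```

>>> carry_out:
  commands: "0 0 25 0 0 0 0; 0 0 38 0 0 0 0; 0 0 38 -20 0 0 0; 0 0 38 -40 0 0 0; 0 0 38 -40 0 0 0"

```text
t: 4.2
eef_pos: [0.5099, 0.2918, 0.1993]
eef_rot: [3.132, -0.18, -0.011]
contact_force: [0.1, 0.0, -2.4]
opening: 0.128
gripper_force: 42.2
```

```bash
python3 crop.py a2 200,360,140,300 205,345,190,290; python3 -c "
from h import *
s=manip.state();print(s['eef_pos'],s['eef_rot'],s['opening'])"
```

```text
[0.51157333 0.29243735 0.2030965 ] [ 3.13515062e+00 -1.81192560e-01 -1.98963398e-03] 0.13095861913998075
```

View pics/a2.png

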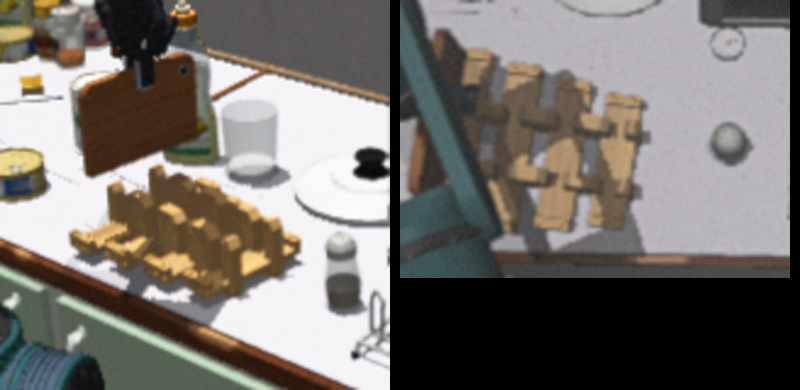

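The crop shows board_1 held level above the stand's slot 1, with the stand clear in the scene view. I'll project the estimated slot centres and ends onto it as a check.

Run:
```python
from h import *
im=eyes.grab_frame("scene")[:,:,::-1]; f=5; u0,v0=220,195
c=cv2.resize(im[v0:310-0,u0:330],None,fx=f,fy=f,interpolation=cv2.INTER_CUBIC)
a=np.radians(-6.4);R=np.array([[np.cos(a),-np.sin(a)],[np.sin(a),np.cos(a)]])
def W(x,y,z): return [*(np.array([.502,.208])+R@[x,y]),z]
def P(q): return ((proj("scene",[q])[0]-[u0,v0])*f+f/2).astype(int)
for y,l in ((.087,.185),(.029,.165),(-.029,.145),(-.087,.125)):
    for s in(-1,1): cv2.drawMarker(c,tuple(map(int,P(W(s*l/2,y,.033)))),(255,0,0),0,12,2)
for s in(-1,1):
    for y in (.058,0,-.058): cv2.drawMarker(c,tuple(map(int,P(W(s*.032,y,.072)))),(0,0,255),0,12,2)
cv2.imwrite("pics/a3.png",c); print(c.shape)
```

```text
(575, 550, 3)
```

View pics/a3.png

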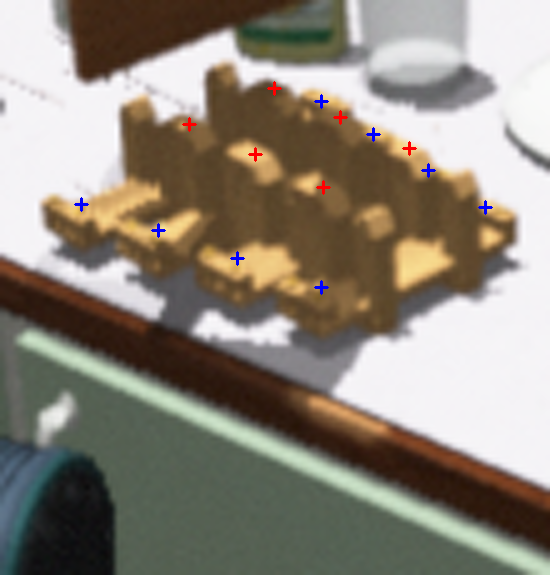

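The marks fall on the end stops and tooth tops to within about 2 mm, so the stand pose holds. Lowering.

>>> carry_out:
  commands: "0 0 1 -15 0 0 0; 0 0 1 -30 0 0 0; 0 0 1 -45 0 0 0; 0 0 1 -60 0 0 0; 0 0 1 -60 0 0 0"

```text
t: 4.85
eef_pos: [0.51, 0.2939, 0.1393]
eef_rot: [3.135, -0.18, -0.009]
contact_force: [-0.6, 1.3, -3.3]
opening: 0.131
gripper_force: 42.3
```

>>> carry_out:
  commands: "0 0 0 -12 0 0 0; 0 0 0 -24 0 0 0; 0 0 0 -26 0 0 0; 0 0 0 -26 0 0 0; 0 0 0 -26 0 0 0"

```text
t: 5.35
eef_pos: [0.5117, 0.2944, 0.1174]
eef_rot: [-3.136, 0.18, -0.0]
contact_force: [-0.1, -0.0, 0.2]
opening: 0.132
gripper_force: 43.0
```

The weight is off the wrist, so the board is on the slot floor. Release and rise.

>>> carry_out:
  commands: "46 0 0 0 0 0 0; 46 0 0 0 0 0 0; 46 0 0 0 0 0 0; 46 0 0 0 0 0 0; 46 0 0 20 0 0 0"

```text
t: 5.85
eef_pos: [0.5098, 0.2933, 0.134]
eef_rot: [3.133, -0.18, -0.01]
contact_force: [0.1, 0.5, -1.1]
opening: 0.539
gripper_force: 0.0
```

>>> carry_out:
  commands: "46 0 0 45 0 0 0; 46 0 0 90 0 0 0; 46 0 -40 102 0 0 0.3; 46 -2 -85 102 0 0 0.6; 46 -4 -130 102 0 0 1"

```text
t: 6.35
eef_pos: [0.5079, 0.1633, 0.2406]
eef_rot: [-3.141, 0.039, -0.004]
contact_force: [1.2, -0.3, -1.3]
opening: 0.535
gripper_force: 0.0
```

>>> carry_out:
  commands: "46 -4 -47 0 0 0 0; 46 -8 -94 0 0 0 0; 46 -12 -141 0 0 0 0; 46 -15 -188 0 0 0 0; 46 -18 -235 0 0 0 0"

```text
t: 6.85
eef_pos: [0.4892, -0.0726, 0.2397]
eef_rot: [3.141, -0.043, 0.002]
contact_force: [1.4, -0.7, -0.9]
opening: 0.537
gripper_force: 0.0
```

>>> carry_out:
  commands: "46 0 -45 0 0 0 0; 46 0 -89 0 0 0 0; 46 0 -89 -40 0 0 0; 46 0 -89 -80 0 0 0; 46 0 -89 -90 0 0 0"

```text
t: 7.35
eef_pos: [0.4867, -0.1591, 0.1442]
eef_rot: [-3.137, 0.045, 0.014]
contact_force: [-0.5, 0.5, -0.5]
opening: 0.545
gripper_force: 0.0
```

```bash
python3 crop.py a4 220,450,160,330 205,345,190,290; python3 -c "
from h import *
s=manip.state();print(s['eef_pos'],s['eef_rot'],s['opening'])"
```

```text
[ 0.4884842  -0.15922645  0.14751142] [-3.13959944  0.04284653  0.00664518] 0.540115948572743
```

View pics/a4.png

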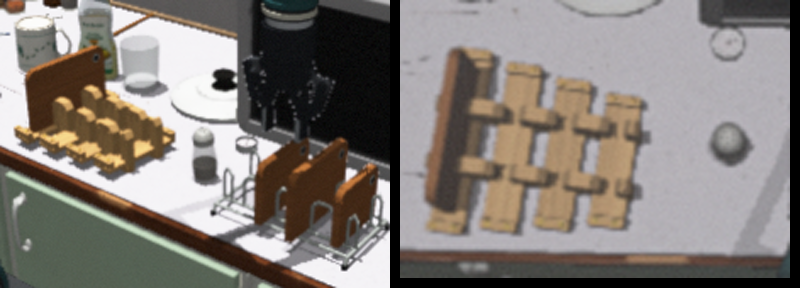

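Board_1 stands in slot 1, between its stops at crop (430–490, 50–230), and the fingers are over board_3. Grasp board_3.

>>> carry_out:
  commands: "46 0 0 -25 0 0 0; 46 0 0 -51 0 0 0; 46 0 0 -51 0 0 0; 0 0 0 -51 0 0 0; 0 0 0 -51 0 0 0"

```text
t: 7.95
eef_pos: [0.4914, -0.1603, 0.1013]
eef_rot: [3.139, -0.042, 0.007]
contact_force: [0.9, 0.4, -0.0]
opening: 0.21
gripper_force: 0.0
```

>>> carry_out:
  commands: "0 0 0 0 0 0 0; 0 0 0 0 0 0 0; 0 0 0 10 0 0 0; 0 0 0 25 0 0 0; 0 0 0 40 0 0 0"

```text
t: 8.45
eef_pos: [0.4891, -0.1595, 0.1386]
eef_rot: [-3.141, 0.043, 0.002]
contact_force: [0.4, 0.6, -0.7]
opening: 0.13
gripper_force: 42.4
```

>>> carry_out:
  commands: "0 0 0 45 0 0 0; 0 0 0 75 0 0 0; 0 2 46 80 0 0 0; 0 4 92 80 0 0 -0.3; 0 6 138 80 0 0 -0.6"

```text
t: 8.95
eef_pos: [0.4954, -0.0206, 0.2191]
eef_rot: [-3.139, 0.129, -0.001]
contact_force: [0.4, -0.2, -1.5]
opening: 0.131
gripper_force: 42.5
```

>>> carry_out:
  commands: "0 1 46 0 0 0 -0.2; 0 2 92 0 0 0 -0.4; 0 3 138 0 0 0 -0.4; 0 4 184 0 0 0 -0.4; 0 4 201 0 0 0 -0.4"

```text
t: 9.45
eef_pos: [0.4987, 0.1832, 0.2183]
eef_rot: [-3.135, 0.173, 0.002]
contact_force: [0.5, -0.7, -1.3]
opening: 0.129
gripper_force: 42.5
```

>>> carry_out:
  commands: "0 0 0 -20 0 0 0; 0 0 0 -45 0 0 0; 0 0 0 -70 0 0 0; 0 0 0 -85 0 0 0; 0 0 0 -85 0 0 0"

```text
t: 9.95
eef_pos: [0.4978, 0.1789, 0.1305]
eef_rot: [3.135, -0.18, -0.009]
contact_force: [-0.9, -0.1, -1.1]
opening: 0.13
gripper_force: 42.5
```

>>> carry_out:
  commands: "0 0 0 -12 0 0 0; 0 0 0 -24 0 0 0; 0 0 0 -31 0 0 0; 0 0 0 -31 0 0 0; 0 0 0 -31 0 0 0"

```text
t: 10.45
eef_pos: [0.4999, 0.1795, 0.1034]
eef_rot: [-3.136, 0.18, -0.001]
contact_force: [-1.4, 0.6, 4.1]
opening: 0.131
gripper_force: 43.3
```

>>> carry_out:
  commands: "46 0 0 0 0 0 0; 46 0 0 0 0 0 0; 46 0 0 0 0 0 0; 46 0 0 0 0 0 0; 46 0 0 20 0 0 0"

```text
t: 10.95
eef_pos: [0.4975, 0.1786, 0.1191]
eef_rot: [3.134, -0.18, -0.011]
contact_force: [-0.4, -0.3, 0.1]
opening: 0.539
gripper_force: 0.0
```

>>> carry_out:
  commands: "46 0 0 45 0 0 0; 46 0 0 90 0 0 0; 46 0 -40 117 0 0 0.3; 46 -2 -85 117 0 0 0.6; 46 -4 -130 117 0 0 1"

```text
t: 11.45
eef_pos: [0.4962, 0.0482, 0.2411]
eef_rot: [3.141, -0.038, 0.006]
contact_force: [-0.0, -0.7, -0.1]
opening: 0.536
gripper_force: 0.0
```

>>> carry_out:
  commands: "46 -1 -47 0 0 0 0; 46 -2 -94 0 0 0 0; 46 -3 -141 0 0 0 0; 46 -4 -188 0 0 0 0; 46 -5 -235 0 0 0 0"

```text
t: 11.95
eef_pos: [0.4903, -0.1877, 0.2393]
eef_rot: [3.141, -0.043, 0.001]
contact_force: [0.4, -0.6, 0.2]
opening: 0.537
gripper_force: 0.0
```

>>> carry_out:
  commands: "46 0 -31 0 0 0 0; 46 0 -31 -30 0 0 0; 46 0 -31 -60 0 0 0; 46 0 -31 -85 0 0 0; 46 0 -31 -85 0 0 0"

```text
t: 12.45
eef_pos: [0.4881, -0.2156, 0.1495]
eef_rot: [-3.137, 0.044, 0.013]
contact_force: [-0.9, 0.6, -1.1]
opening: 0.539
gripper_force: 0.0
```

```bash
python3 crop.py a5 220,450,160,330 205,345,190,290; python3 -c "
from h import *
s=manip.state();print(s['eef_pos'],s['eef_rot'],s['opening'])"
```

```text
[ 0.49064162 -0.21676539  0.15442851] [-3.14109756e+00  4.30065693e-02  9.07853118e-04] 0.5403189554011041
```

View pics/a5.png

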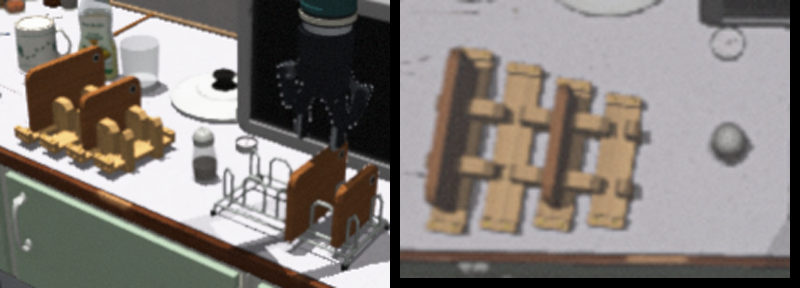

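Board_3 stands in slot 3 (top view around (560,145)), and the fingers are over board_2. Grasp it.

>>> carry_out:
  commands: "46 0 0 -25 0 0 0; 46 0 0 -49 0 0 0; 46 0 0 -49 0 0 0; 0 0 0 -49 0 0 0; 0 0 0 -49 0 0 0"

```text
t: 13.05
eef_pos: [0.4921, -0.2175, 0.1081]
eef_rot: [3.139, -0.043, 0.006]
contact_force: [0.8, 0.6, 1.1]
opening: 0.207
gripper_force: 0.0
```

>>> carry_out:
  commands: "0 0 0 0 0 0 0; 0 0 0 0 0 0 0; 0 0 0 10 0 0 0; 0 0 0 25 0 0 0; 0 0 0 40 0 0 0"

```text
t: 13.55
eef_pos: [0.4904, -0.2166, 0.1462]
eef_rot: [-3.141, 0.043, 0.001]
contact_force: [-0.1, 0.8, -0.8]
opening: 0.125
gripper_force: 42.4
```

>>> carry_out:
  commands: "0 0 0 45 0 0 0; 0 0 0 90 0 0 0; 0 2 46 95 0 0 0; 0 4 92 95 0 0 -0.3; 0 6 138 95 0 0 -0.6"

```text
t: 14.05
eef_pos: [0.4969, -0.0777, 0.2425]
eef_rot: [3.138, -0.129, 0.005]
contact_force: [0.6, 0.5, -1.9]
opening: 0.132
gripper_force: 42.5
```

>>> carry_out:
  commands: "0 1 46 0 0 0 -0.2; 0 2 92 0 0 0 -0.4; 0 3 138 0 0 0 -0.4; 0 4 184 0 0 0 -0.4; 0 5 230 0 0 0 -0.4"

```text
t: 14.55
eef_pos: [0.5015, 0.1531, 0.2418]
eef_rot: [-3.136, 0.18, -0.003]
contact_force: [0.5, -0.4, -2.2]
opening: 0.126
gripper_force: 42.5
```

>>> carry_out:
  commands: "0 2 43 0 0 0 0; 0 3 86 0 0 0 0; 0 3 86 -10 0 0 0; 0 3 86 -35 0 0 0; 0 3 86 -60 0 0 0"

```text
t: 15.05
eef_pos: [0.5051, 0.2373, 0.1811]
eef_rot: [-3.136, 0.179, -0.004]
contact_force: [-0.4, 0.5, -1.7]
opening: 0.132
gripper_force: 42.6
```

>>> carry_out:
  commands: "0 0 0 -20 0 0 0; 0 0 0 -40 0 0 0; 0 0 0 -40 0 0 0; 0 0 0 -40 0 0 0; 0 0 0 -40 0 0 0"

```text
t: 15.55
eef_pos: [0.5055, 0.2369, 0.1421]
eef_rot: [-3.136, 0.18, -0.004]
contact_force: [0.5, 0.6, -2.2]
opening: 0.129
gripper_force: 42.5
```

>>> carry_out:
  commands: "0 0 0 -12 0 0 0; 0 0 0 -24 0 0 0; 0 0 0 -31 0 0 0; 0 0 0 -31 0 0 0; 0 0 0 -31 0 0 0"

```text
t: 16.05
eef_pos: [0.5039, 0.2372, 0.1101]
eef_rot: [3.136, -0.18, -0.002]
contact_force: [-3.5, -0.2, 5.3]
opening: 0.133
gripper_force: 43.7
```

>>> carry_out:
  commands: "46 0 0 0 0 0 0; 46 0 0 0 0 0 0; 46 0 0 0 0 0 0; 46 0 0 0 0 0 0; 46 0 0 20 0 0 0"

```text
t: 16.55
eef_pos: [0.5026, 0.2364, 0.1259]
eef_rot: [3.133, -0.18, -0.011]
contact_force: [0.1, 0.8, -0.5]
opening: 0.54
gripper_force: 0.0
```

>>> carry_out:
  commands: "46 0 0 45 0 0 0; 46 0 0 90 0 0 0; 46 0 -40 110 0 0 0.3; 46 -2 -85 110 0 0 0.6; 46 -4 -130 110 0 0 1"

```text
t: 17.05
eef_pos: [0.5011, 0.1063, 0.2407]
eef_rot: [-3.141, 0.038, -0.005]
contact_force: [0.1, -1.3, -0.2]
opening: 0.539
gripper_force: 0.0
```

>>> carry_out:
  commands: "46 -1 -47 0 0 0 0; 46 -2 -94 0 0 0 0; 46 -3 -141 0 0 0 0; 46 -4 -188 0 0 0 0; 46 -5 -235 0 0 0 0"

```text
t: 17.55
eef_pos: [0.4953, -0.1296, 0.2394]
eef_rot: [3.141, -0.043, 0.001]
contact_force: [1.1, -0.0, 0.9]
opening: 0.536
gripper_force: 0.0
```

>>> carry_out:
  commands: "46 0 -49 0 0 0 0; 46 0 -98 0 0 0 0; 46 0 -147 0 0 0 0; 46 0 -147 -45 0 0 0; 46 0 -147 -90 0 0 0"

```text
t: 18.05
eef_pos: [0.4964, -0.2776, 0.1499]
eef_rot: [3.138, -0.048, 0.007]
contact_force: [0.5, -0.2, -0.8]
opening: 0.537
gripper_force: 0.0
```

```bash
python3 crop.py a6 220,450,160,330 205,345,190,290; python3 -c "
from h import *
s=manip.state();print(s['eef_pos'],s['eef_rot'],s['opening'])"
```

```text
[ 0.49055858 -0.27202814  0.13995308] [-3.13066942  0.04469123  0.02453404] 0.5427391393088744
```

View pics/a6.png

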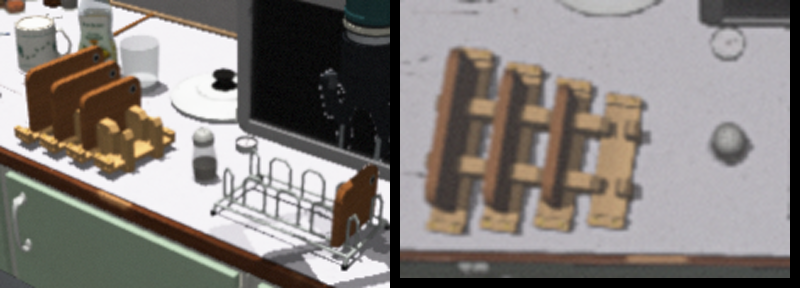

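Three boards stand in their slots, and the fingers are over board_4. Grasp it.

>>> carry_out:
  commands: "46 0 0 0 0 0 0; 46 0 0 -30 0 0 0; 46 0 0 -60 0 0 0; 46 0 0 -60 0 0 0; 0 0 0 -60 0 0 0"

```text
t: 18.65
eef_pos: [0.4974, -0.2754, 0.0925]
eef_rot: [3.139, -0.042, 0.006]
contact_force: [0.6, 0.5, 0.0]
opening: 0.382
gripper_force: 0.0
```

>>> carry_out:
  commands: "0 0 0 0 0 0 0; 0 0 0 0 0 0 0; 0 0 0 0 0 0 0; 0 0 0 10 0 0 0; 0 0 0 40 0 0 0"

```text
t: 19.15
eef_pos: [0.4936, -0.2736, 0.1269]
eef_rot: [-3.138, 0.043, 0.01]
contact_force: [0.1, -0.2, -1.4]
opening: 0.131
gripper_force: 42.2
```

>>> carry_out:
  commands: "0 0 0 45 0 0 0; 0 0 0 80 0 0 0; 0 0 46 80 0 0 0; 0 -1 92 80 0 0 -0.3; 0 -1 138 80 0 0 -0.6"

```text
t: 19.65
eef_pos: [0.4944, -0.1356, 0.2104]
eef_rot: [3.139, -0.129, 0.002]
contact_force: [0.3, -0.1, -0.9]
opening: 0.129
gripper_force: 42.3
```

>>> carry_out:
  commands: "0 0 46 0 0 0 -0.2; 0 0 92 0 0 0 -0.4; 0 -1 138 0 0 0 -0.4; 0 -2 184 0 0 0 -0.4; 0 -2 230 0 0 0 -0.4"

```text
t: 20.15
eef_pos: [0.4921, 0.095, 0.2102]
eef_rot: [3.136, -0.18, 0.001]
contact_force: [1.2, 0.2, -1.5]
opening: 0.131
gripper_force: 42.2
```

>>> carry_out:
  commands: "0 0 28 0 0 0 0; 0 0 28 -20 0 0 0; 0 0 28 -45 0 0 0; 0 0 28 -70 0 0 0; 0 0 28 -85 0 0 0"

```text
t: 20.65
eef_pos: [0.4914, 0.1213, 0.1227]
eef_rot: [3.136, -0.179, -0.005]
contact_force: [-0.3, 0.9, -1.2]
opening: 0.132
gripper_force: 42.3
```

>>> carry_out:
  commands: "0 0 0 -12 0 0 0; 0 0 0 -24 0 0 0; 0 0 0 -31 0 0 0; 0 0 0 -31 0 0 0; 0 0 0 -31 0 0 0"

```text
t: 21.15
eef_pos: [0.493, 0.1216, 0.0953]
eef_rot: [-3.136, 0.18, -0.002]
contact_force: [-3.5, 0.4, 4.5]
opening: 0.129
gripper_force: 43.3
```

>>> carry_out:
  commands: "46 0 0 0 0 0 0; 46 0 0 0 0 0 0; 46 0 0 0 0 0 0; 46 0 0 0 0 0 0; 46 0 0 20 0 0 0"

```text
t: 21.65
eef_pos: [0.4904, 0.1209, 0.1103]
eef_rot: [3.135, -0.18, -0.011]
contact_force: [-0.3, -0.0, -0.9]
opening: 0.539
gripper_force: 0.0
```

>>> carry_out:
  commands: "46 0 0 45 0 0 0; 46 0 0 90 0 0 0; 46 0 -40 120 0 0 0.3; 46 -2 -85 120 0 0 0.6; 46 -4 -130 120 0 0 1"

```text
t: 22.15
eef_pos: [0.4893, -0.0099, 0.2353]
eef_rot: [3.141, -0.038, 0.006]
contact_force: [0.4, 0.2, -1.0]
opening: 0.536
gripper_force: 0.0
```

>>> carry_out:
  commands: "46 -1 -47 0 0 0 0; 46 -2 -94 0 0 0 0; 46 -3 -141 0 0 0 0; 46 -4 -170 0 0 0 0; 46 -4 -170 0 0 0 0"

```text
t: 22.65
eef_pos: [0.4841, -0.1824, 0.2327]
eef_rot: [3.14, -0.052, -0.002]
contact_force: [-0.4, 0.6, -0.1]
opening: 0.54
gripper_force: 0.0
```

```bash
python3 crop.py a7 220,330,180,290 205,345,190,290
```

```text
(no output)
```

View pics/a7.png

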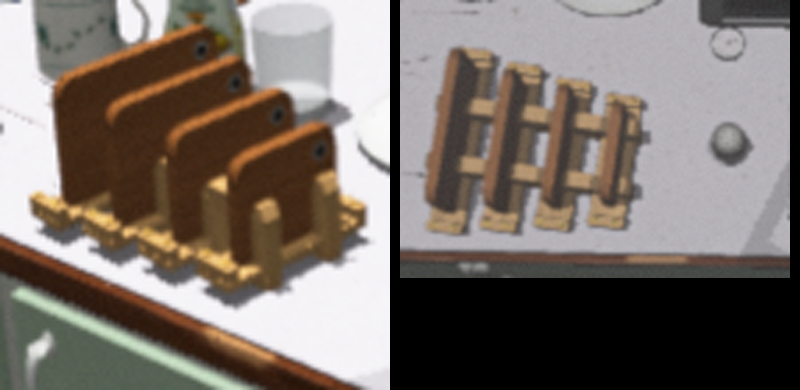

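All four boards stand upright in their own slots, between the combs. One projection check on seating height and end positions.

Run:
```python
from h import *
im=eyes.grab_frame("scene")[:,:,::-1]; f=5; u0,v0=222,180
c=cv2.resize(im[v0:280,u0:330],None,fx=f,fy=f,interpolation=cv2.INTER_CUBIC)
a=np.radians(-6.4);R=np.array([[np.cos(a),-np.sin(a)],[np.sin(a),np.cos(a)]])
for y,l,h in ((.087,.165,.112),(.029,.145,.104),(-.029,.125,.096),(-.087,.105,.088)):
    for x,z,col in ((-l/2,.022,(255,0,0)),(-l/2,.022+h-.014,(255,255,0)),(l/2,.022+h-.014,(255,255,0)),(-l/2+.014,.022+h,(0,255,0)),(l/2-.014,.022+h,(0,255,0))):
        q=[*(np.array([.502,.208])+R@[x,y]),z]
        cv2.drawMarker(c,tuple(map(int,(proj("scene",[q])[0]-[u0,v0])*f+f/2)),col,0,10,1)
cv2.imwrite("pics/a8.png",c)
```

```text
(no output)
```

View pics/a8.png

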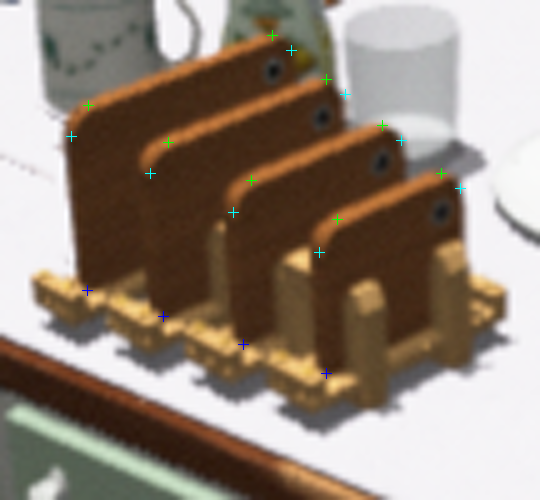

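The marks lie on the boards' corners and top edges to within about 2 mm, so all four are seated. Handing in.

```bash
python3 -c "
from station import manip
print(manip.finish_job())"
```

```text
the job is handed in; nothing more can be done
None
```

All four boards stand upright in their own slots of the stand (to about 2 mm in the last camera check), the job took about 23 s of the 112 s, and it is handed in; no verdict came back.

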